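# Hold the UV lamp over the row of stones still to be checked

## Task

The metal flap of the stone tray lies over the row that has already been checked under ultraviolet, so the open row is next: lift the cordless lamp straight up out of its charging dock, carry it over the top of the amber eye screen, and bring its window above the open row. Finish while still holding it there, steady and upright, window centred on the stones and in line with them, roughly 8 mm above the tray's black face. At no time let it touch the tray, and leave the flap, the screen and the other things on the board as they are.

Things in the scene. Friction and masses are not known exactly. Their poses are not given: they have to be found in the camera images.
- lamp_centre (a point): Centre of the cordless UV lamp, 41 mm above its window (82 mm high, 110 g). Light grey oblong head below, 60 x 24 mm, 16 mm high, shoulder 40 x 22 mm to 23 mm; dark upright grip 23 to 76 mm above the window, 28 mm along x, 20 mm across y with flat sides: pinch it along y, best 50 to 65 mm above the window. x along the head, z up; a half turn makes no difference.
- lamp_window (a point): Centre of the lamp's dark violet window (52 x 16 mm) in the flat underside of its head. Same axes as the lamp; the underside is the lamp's lowest face.
- dock: Dark grey charging dock, fixed to the board, 94 x 58 mm, 18 mm high; origin on the board under its middle, x along its length. The lamp stands upright in its 63 x 27 mm pocket, whose floor is 6 mm above the board (12 mm deep, about 1.5 mm play all round), its x within a few degrees of the dock's.
- tray: Stone tray fixed to the board: wooden base 92 x 122 mm, on it a black block 80 x 110 mm whose flat top face is 20 mm above the board. Origin on the board under the middle; x along the two rows of stones, y across them (left is +y). The flap's hinge runs along x through the middle, its brass barrel reaching 25.5 mm above the board.
- row_left (a point): Centre of the tray's row of five clear stones at +y, in the plane of the black top face; 27.5 mm from the hinge line. The stones are 7.6 mm across, the row is 41 mm long along x, in a channel 50 x 15 mm; their tops lie about 3 mm below this plane. Axes as the tray's.
- row_right (a point): The same for the row at -y.
- cover (a joint): Angle of the bright aluminium flap (76 mm long, reaching 56.5 mm from the hinge line, 2.5 mm thick) that tips freely over the tray's middle and lies flat on one side: about +1.56 over the row at +y (row_left), about -1.56 over the row at -y (row_right). Its upper face is then 24 mm above the board.
- screen: Amber transparent eye screen standing loose on the board between dock and tray: a sheet 150 mm wide (its x), 4 mm thick (its y), top edge 140 mm above the board, on two aluminium feet 58 mm long in y; 450 g. Origin on the board under its middle.
- ring_box: Violet ring box, 40 x 46 x 32 mm, loose bystander; origin at the middle of its underside.
- loupe: Small whitish round loupe, 31 mm across, 19 mm high, loose bystander; origin at the middle of its underside.
- pliers_green: Pliers with green handles, 140 x 47 x 11 mm, lying loose at the edge of the board; bystander.
- tweezers_board: Steel tweezers, 130 x 15 x 8 mm, lying loose at the edge of the board; bystander.
Things that resemble listed ones, but are neither listed nor needed, are in the scene too. Leave any pink look-alike of the part that bears lamp_centre alone.

How it is judged:
By the outcome, as a careful person would: the job done as asked, in the order asked, and still so for the second after the job is handed in, while the arm keeps its last pose, push and grip.
It also fails if it takes over 38 s, if anything falls off the work surface, if the arm or the gripper's body presses on something with over 40 N, if the wrist force passes 120 N, or if a joint passes its speed limit or range.

## Robot

A 6-joint arm with a two-finger parallel gripper is mounted at the origin on a cart in front of the work surface, level with it; the furniture and walls round the work are solid. World frame = base frame: x ahead of the robot, y to its left, z up, the work surface at z = 0. Lengths are in m, angles in rad, forces in N, time in s.
With the tool pointing down it reaches from about 0.25 to 0.8 m from the base axis. Payload 8.5 kg.
Tool frame: the origin (TCP) lies midway between the tips of the shut fingers; the grasp point (between the pads) lies 19 mm behind it; z points along the fingers, y is the direction in which the jaws open and shut (so a half turn about z gives the same grasp; the last joint's range is limited). The gripper opens to 85 mm and grips with 20 to 120 N. Pads are 22 mm wide; open, the fingers measure 114 mm over their backs; the gripper's body (76 mm by 85 mm) begins 54 mm behind the grasp point. The pads swing forward as they close: fully open they stand 13 mm farther back than shut.
Start: joints at [1.27, 0.238, -0.013, 1.319, 0, 1.571], TCP at [0.156, 0.501, 0.231] pointing down, gripper open.
Joint ranges: [-2.66, 2.66], [-1.03, 1.9], [-1.14, 1.46], [-1.82, 2.27], [-1.45, 1.34], [-3.14, 3.14]. Speed limits (rad/s): [2.22, 2.22, 2.79, 3.14, 3.14, 3.14].

## Interface

Orientations are given as [roll, pitch, yaw] about the fixed x, y, z axes, in that order (R = Rz(yaw) Ry(pitch) Rx(roll)).
In Python, from workcell import sense, snapshot, camera_params, finish_job gives the robot as it stands.
- The arm moves only by the tool move_arm, never from a script. Its argument "commands" is a list of rows, each an object with "translation": the shift along the tool's x, y, z in units of 50 mm (1.0 is 50 mm), a list of three; "delta_rot": the turn, a rotation vector about the tool's x, y, z in units of 8 degrees (1.0 is 8 degrees), a list of three. In form: [{"translation": [dx, dy, dz], "delta_rot": [rx, ry, rz]}, ...]. A call has exactly 5 rows; each row is the pose to reach, as a shift and turn from the pose commanded when the call began, along the tool's axes at that moment; what a row does not reach only later rows make up. A row lasts 1/10 s, in which the tool goes at most 50 mm and 8.59 degrees, less where a joint would pass 70% of its speed; a pose out of reach is approached as far as the arm can. A call with a gripper value outside its range is refused whole. "fingers" is the gripper's target within -1 to 1 (fully open at 1, half-way at 0, shut at -1), set as the call begins (left out, the last holds). The fingers move at their own pace and stop on an object; the grip force is fixed at half the most. Time passes only in rows, so rows that repeat a pose let the fingers close, or fill a call up. It gives the time, the measured TCP pose, the force and the opening at its end, in the units of the state.
- sense(): the state, without advancing time (a new reading comes with each control period).
- snapshot(name): name is "scene" or "top" or "wrist"; returns the picture (400x640x3 uint8, red, green, blue); there is no depth.
- camera_params(name): a dict with "camera_matrix" (3x3 intrinsics, pixels), "distortion" ([k1, k2, p1, p2, k3] as OpenCV has them; the pictures are not rectified), "eye" and "orientation" of the camera in the world; the wrist camera has in their place "hand_eye" (4x4, takes a point from camera to tool coordinates, whose origin is the TCP and whose axes are the flange's). Camera axes: x right, y down, z forward; pixel columns grow to the right and rows downward; lengths in m; the calibration is good to about 2 mm. A picture is of the moment at which its call begins: read the wrist's pose just before it. camera_params takes no time and is no camera call.
- finish_job(): hands the job in, once; it reports no verdict.
The state is a dict: "time": time; "joint_positions": joint angles; "joint_velocities": joint speeds; "joint_torque": joint torques, N m; "ee_pos": TCP position; "orientation": TCP orientation; "contact_force": force on the tool from outside, world axes, zero at the start; "torque": the same for the moment, N m; "grip_width": opening from 0.0 (shut) to 1.0 (fully open).
Only numpy, scipy, OpenCV 4.12 (cv2) and the standard library are available. Lean on these libraries where they do the work, as an engineer would, in place of code of your own. Each camera call takes 0.05 s, during which the arm holds its last target.

## Working session

There is one attempt and no reset: what is moved stays moved. The work goes in short steps, Python scripts to look and compute and a tool call to move; the robot and the scene stay as the last step left them, time stands still between calls to the robot, and variables do not carry over. Pictures are saved under pics/ and viewed, and the job is handed in when it is done.

Besides the shell and the picture viewer there is one more tool, called after ">>>" as name(argument=value, ...) on one line, values as JSON. move_arm: Moves the arm, as the interface text tells. Its arguments: {"type":"object","properties":{"commands":{"type":"array"},"fingers":{"type":"number"}},"required":["commands"]}

```bash
mkdir -p pics; ls; python3 - <<'E'
from workcell import *
import cv2,json
print(sense())
for n in ("scene","top","wrist"):
    cv2.imwrite(f"pics/{n}0.png",snapshot(n)[:,:,::-1]); print(n,camera_params(n))
E
```

```text
pics
{'time': 0.0, 'joint_positions': array([ 1.27000120e+00,  2.38782629e-01, -1.42175390e-02,  1.31921442e+00,
       -2.60503167e-05,  1.57080457e+00]), 'joint_velocities': array([-0.00058679,  0.00096315, -0.00024183,  0.00132615, -0.00047113,
        0.00095739]), 'joint_torque': array([ 9.39163765e-04, -5.38781691e+01,  3.46433651e+01,  1.87455135e-02,
       -1.39390600e-04,  3.26882329e-06]), 'ee_pos': array([0.15543503, 0.50104068, 0.23069096]), 'orientation': array([-3.14017439e+00,  2.60619806e-05,  2.84078932e+00]), 'contact_force': array([-0.3080568 ,  0.03598713, -0.67319898]), 'torque': array([0.01602029, 0.04588663, 0.03260174]), 'grip_width': 0.9979021564457442}
scene {'camera_matrix': array([[380.48163661,   0.        , 320.12661762],
       [  0.        , 380.48163661, 200.44940128],
       [  0.        ,   0.        ,   1.        ]]), 'distortion': array([-0.08449388,  0.        ,  0.        ,  0.        ,  0.        ]), 'eye': array([-0.06186936,  0.38776959,  0.6321549 ]), 'orientation': array([-2.21819702, -0.01697385, -2.11635911])}
top {'camera_matrix': array
[... 268 characters left out ...]
625863, 1.22636109]), 'orientation': array([-3.06206846, -0.0180253 , -1.54099822])}
wrist {'camera_matrix': array([[332.4763117 ,   0.        , 320.97119454],
       [  0.        , 332.4763117 , 195.51397845],
       [  0.        ,   0.        ,   1.        ]]), 'distortion': array([0.01601722, 0.        , 0.        , 0.        , 0.        ]), 'hand_eye': array([[ 2.52513539e-04, -9.50718011e-01, -3.10056768e-01,
         8.03300484e-02],
       [ 9.99999869e-01,  1.01970660e-04,  5.01740904e-04,
         1.03504189e-03],
       [-4.45397421e-04, -3.10056854e-01,  9.50717912e-01,
        -1.42538031e-01],
       [ 0.00000000e+00,  0.00000000e+00,  0.00000000e+00,
         1.00000000e+00]])}
```

View pics/scene0.png

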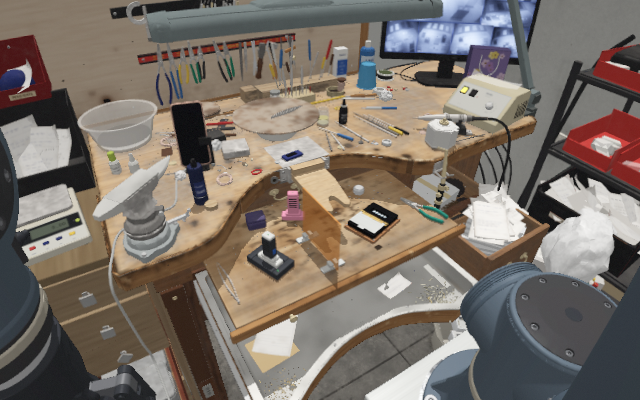

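View pics/top0.png

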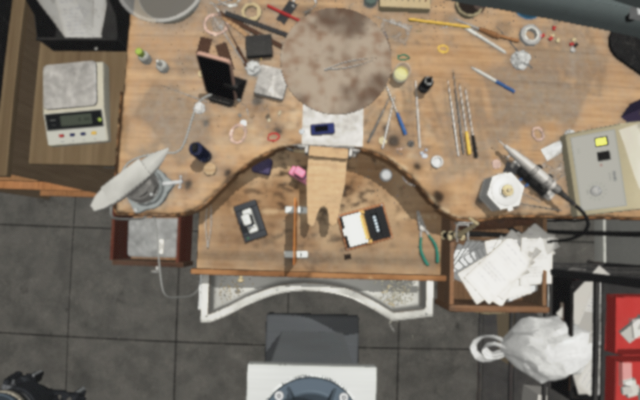

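View pics/wrist0.png

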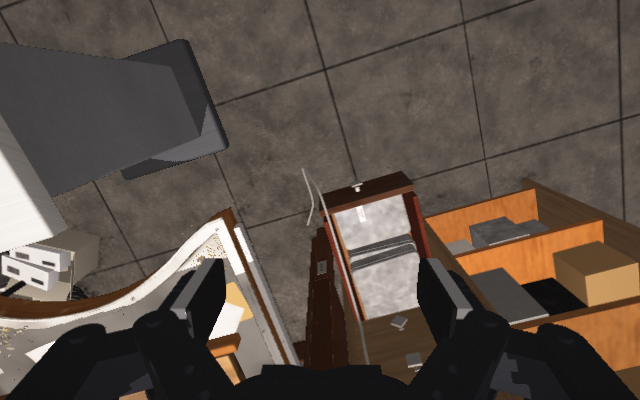

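```bash
cat > h.py <<'E'
import numpy as np,cv2
from scipy.spatial.transform import Rotation as R
from workcell import *
def cam(n,st=None):
    p=camera_params(n);K=np.array(p['camera_matrix']);D=np.array(p['distortion'])
    if n=='wrist':
        T=np.eye(4);T[:3,:3]=R.from_euler('xyz',st['orientation']).as_matrix();T[:3,3]=st['ee_pos'];T=T@np.array(p['hand_eye'])
        return K,D,T[:3,:3],T[:3,3]
    return K,D,R.from_euler('xyz',p['orientation']).as_matrix(),np.array(p['eye'])
def rays(c,px):
    K,D,M,e=c
    u=cv2.undistortPoints(np.array(px,float).reshape(-1,1,2),K,D).reshape(-1,2)
    return (M@np.c_[u,np.ones(len(u))].T).T
def onz(c,px,z):
    d=rays(c,px);return c[3]+d*((np.array(z)-c[3][2])/d[:,2])[:,None]
def proj(c,P):
    K,D,M,e=c
    return cv2.projectPoints((np.array(P,float)-e)@M,np.zeros(3),np.zeros(3),K,D)[0].reshape(-1,2)
def tri(cs,pxs):
    A=np.zeros((3,3));b=np.zeros(3)
    for c,p in zip(cs,pxs):
        d=rays(c,[p])[0];d/=np.linalg.norm(d);P=np.eye(3)-np.outer(d,d);A+=P;b+=P@c[3]
    return np.linalg.solve(A,b)
E
python3 - <<'E'
import cv2
a=cv2.imread('pics/scene0.png')[160:320,190:470];cv2.imwrite('pics/s_c.png',cv2.resize(a,(784,448),interpolation=cv2.INTER_CUBIC))
a=cv2.imread('pics/top0.png')[140:290,190:450];cv2.imwrite('pics/t_c.png',cv2.resize(a,(780,450),interpolation=cv2.INTER_CUBIC))
E
```

```text
(no output)
```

View pics/s_c.png

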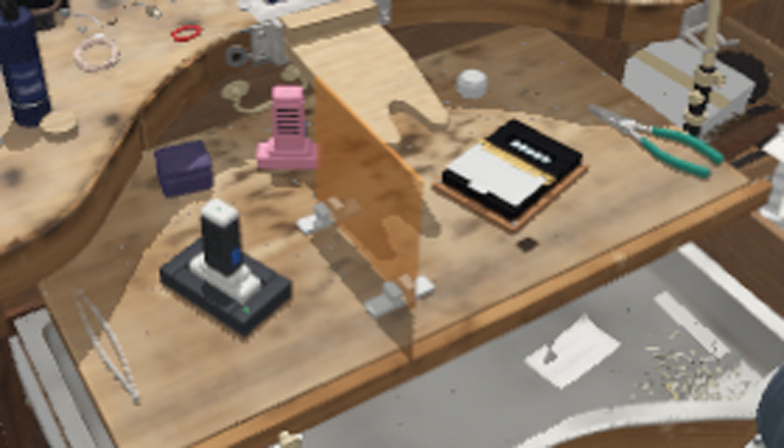

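View pics/t_c.png

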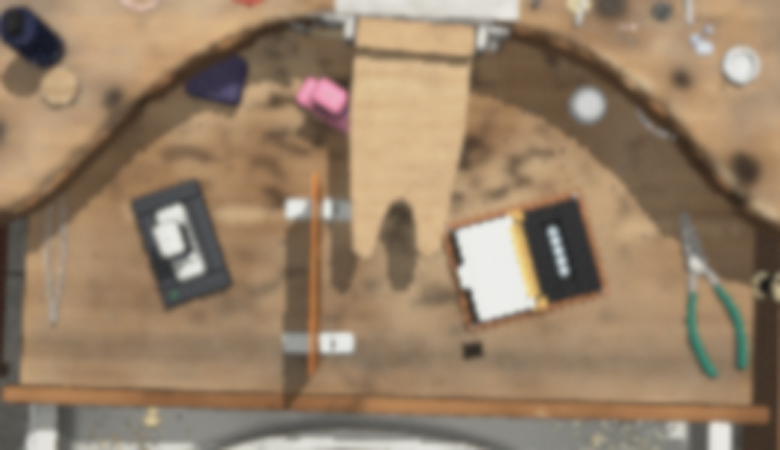

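```bash
python3 - <<'E'
from h import *
t=cam('top');s=cam('scene')
def T(x,y): return (190+x/3,140+y/3)
def S(x,y): return (190+x/2.8,160+y/2.8)
np.set_printoptions(precision=4,suppress=True)
print('dock corners z18',onz(t,[T(132,200),T(197,180),T(231,286),T(167,308)],.018))
print('tray block corners z20',onz(t,[T(449,235),T(577,198),T(602,288),T(476,325)],.02))
print('row ends',onz(t,[T(550,227),T(564,272)],.02))
print('screen top edge t',onz(t,[T(317,172),T(313,375)],.14))
print('screen scene top',onz(s,[S(315,77),S(420,180)],.14))
print('lamp tri',tri([t,s],[T(170,237),S(221,212)]), onz(t,[T(170,237)],.088))
print('pin R',tri([t,s],[T(425,255),S(447,122)]),'pin L',tri([t,s],[T(365,257),S(393,140)]))
print('loupe',onz(t,[T(588,104)],.019))
print('boxpink',onz(t,[T(325,95)],.08))
for P in [(.156,.501,.1)]: print(proj(t,[P]))
E
```

```text
dock corners z18 [[0.5338 0.2025 0.018 ]
 [0.5519 0.1498 0.018 ]
 [0.466  0.1185 0.018 ]
 [0.4464 0.1701 0.018 ]]
tray block corners z20 [[ 0.513  -0.0584  0.02  ]
 [ 0.5467 -0.163   0.02  ]
 [ 0.4733 -0.1851  0.02  ]
 [ 0.4402 -0.0824  0.02  ]]
row ends [[ 0.5221 -0.1412  0.02  ]
 [ 0.4855 -0.1535  0.02  ]]
screen top edge t [[0.5514 0.0469 0.14  ]
 [0.4022 0.0448 0.14  ]]
screen scene top [[0.5512 0.0521 0.14  ]
 [0.4035 0.0493 0.14  ]]
lamp tri [0.5022 0.1616 0.0828] [[0.5019 0.1605 0.088 ]]
pin R [ 0.4928 -0.0374  0.0991] pin L [0.4921 0.0114 0.0999]
loupe [[ 0.625  -0.1707  0.019 ]]
boxpink [[0.6171 0.0449 0.08  ]]
[[ 92.5202 364.8911]]
```

```bash
cat >> h.py <<'E'
np.set_printoptions(precision=4,suppress=True)
def Rd(yawdeg): return R.from_euler('xyz',[np.pi,0,np.radians(yawdeg)])
def plan(pos,yawdeg,frac=(1,)):
    s=sense();Rc=R.from_euler('xyz',s['orientation']);p=s['ee_pos']
    tr=Rc.inv().apply(np.array(pos)-p)/.05; rv=(Rc.inv()*Rd(yawdeg)).as_rotvec()/np.radians(8)
    print('t',s['time'],'pos',p,'rpy deg',np.degrees(s['orientation']),'q',s['joint_positions'],'g',s['grip_width'])
    print('dist mm',np.linalg.norm(np.array(pos)-p)*1e3)
    for f in frac: print(f,'tr',np.round(tr*f,3),'rot',np.round(rv*f,3))
E
python3 -c "
from h import *
plan((.50,.16,.22),200,(1,.1,.2,.3,.4,.5))"
```

```text
t 0.15 pos [0.1555 0.5011 0.2308] rpy deg [-179.9345    0.0008  162.7656] q [ 1.27    0.2387 -0.0141  1.3192 -0.      1.5708] g 0.997817319518101
dist mm 484.95336076531254
1 tr [-8.603 -4.474  0.221] rot [-0.008 -0.003 -4.654]
0.1 tr [-0.86  -0.447  0.022] rot [-0.001 -0.    -0.465]
0.2 tr [-1.721 -0.895  0.044] rot [-0.002 -0.001 -0.931]
0.3 tr [-2.581 -1.342  0.066] rot [-0.002 -0.001 -1.396]
0.4 tr [-3.441 -1.79   0.089] rot [-0.003 -0.001 -1.862]
0.5 tr [-4.301 -2.237  0.111] rot [-0.004 -0.001 -2.327]
```

>>> move_arm(commands=[{"translation": [-0.5, -0.26, 0], "delta_rot": [0, 0, -0.3]}, {"translation": [-1.2, -0.62, 0], "delta_rot": [0, 0, -0.65]}, {"translation": [-1.9, -1.0, 0], "delta_rot": [0, 0, -1.0]}, {"translation": [-2.6, -1.35, 0], "delta_rot": [0, 0, -1.4]}, {"translation": [-3.3, -1.7, 0], "delta_rot": [0, 0, -1.8]}], fingers=1)

```text
time: 0.65
ee_pos: [0.2887, 0.37, 0.2312]
orientation: [-3.141, -0.0, 3.095]
contact_force: [-0.7, 0.1, -0.5]
grip_width: 1.0
```

```bash
python3 -c "
from h import *
plan((.50,.16,.22),200,(1,.2))"
```

```text
t 0.65 pos [0.2887 0.37   0.2312] rpy deg [-179.9845   -0.0036  177.3213] q [ 0.9084  0.1431 -0.1354  1.2926 -0.0001  0.9551] g 0.9996110907315086
dist mm 298.1604119437128
1 tr [-4.418 -3.999  0.224] rot [-0.002 -0.001 -2.835]
0.2 tr [-0.884 -0.8    0.045] rot [-0.    -0.    -0.567]
```

>>> move_arm(commands=[{"translation": [-0.8, -0.72, 0], "delta_rot": [0, 0, -0.5]}, {"translation": [-1.7, -1.5, 0.05], "delta_rot": [0, 0, -1.0]}, {"translation": [-2.5, -2.3, 0.1], "delta_rot": [0, 0, -1.6]}, {"translation": [-3.3, -3.0, 0.15], "delta_rot": [0, 0, -2.2]}, {"translation": [-3.8, -3.5, 0.2], "delta_rot": [0, 0, -2.6]}])

```text
time: 1.15
ee_pos: [0.4643, 0.1917, 0.2218]
orientation: [3.142, 0.0, -2.825]
contact_force: [0.8, 1.7, 0.4]
grip_width: 1.004
```

```bash
python3 -c "
from h import *
plan((.50,.16,.22),200,(1,.2))"
```

```text
t 1.15 pos [0.4643 0.1917 0.2218] rpy deg [ 179.9966    0.011  -161.8468] q [ 0.3914  0.2027 -0.085   1.283   0.      0.0746] g 1.0043410864980042
dist mm 47.73352080727734
1 tr [-0.481 -0.824  0.035] rot [ 0.     0.001 -0.231]
0.2 tr [-0.096 -0.165  0.007] rot [ 0.     0.    -0.046]
```

>>> move_arm(commands=[{"translation": [-0.2, -0.35, 0.0], "delta_rot": [0, 0, -0.1]}, {"translation": [-0.4, -0.65, 0.02], "delta_rot": [0, 0, -0.2]}, {"translation": [-0.45, -0.75, 0.02], "delta_rot": [0, 0, -0.2]}, {"translation": [-0.45, -0.75, 0.02], "delta_rot": [0, 0, -0.2]}, {"translation": [-0.45, -0.75, 0.02], "delta_rot": [0, 0, -0.2]}])

```text
time: 1.65
ee_pos: [0.4955, 0.1651, 0.2208]
orientation: [3.141, -0.001, -2.8]
contact_force: [-0.1, 0.0, -0.4]
grip_width: 0.999
```

```bash
python3 - <<'E'
from h import *
import pickle
s=sense();a=snapshot('wrist');pickle.dump(s,open('w1.pkl','wb'));cv2.imwrite('pics/w1.png',a[:,:,::-1])
print(s['ee_pos'],np.degrees(s['orientation']),s['joint_positions'])
E
```

```text
[0.4955 0.1651 0.2208] [ 179.9913   -0.0314 -160.4308] [ 0.3216  0.2376 -0.0413  1.2924  0.0001 -0.02  ]
```

View pics/w1.png

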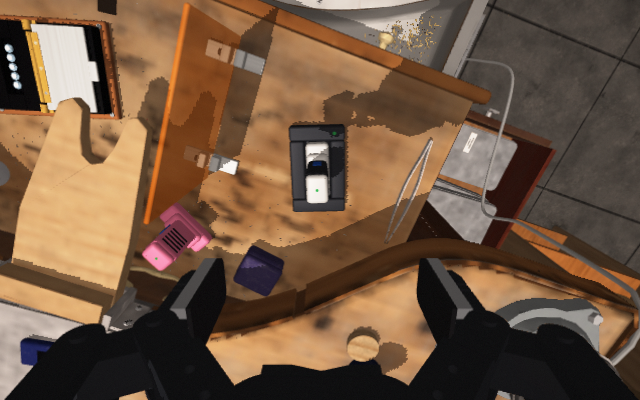

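```bash
python3 - <<'E'
import cv2
a=cv2.imread('pics/w1.png')[110:225,270:370];cv2.imwrite('pics/w1c.png',cv2.resize(a,(520,598),interpolation=cv2.INTER_CUBIC))
a=cv2.imread('pics/w1.png')[0:130,0:130];cv2.imwrite('pics/w1t.png',cv2.resize(a,(585,585),interpolation=cv2.INTER_CUBIC))
E
```

```text
(no output)
```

View pics/w1c.png

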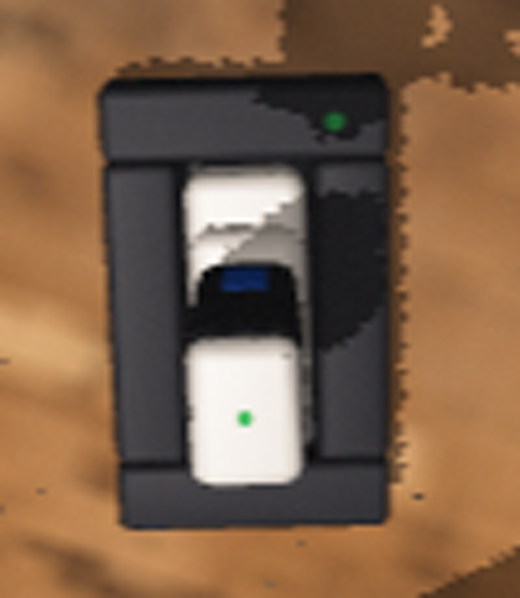

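View pics/w1t.png

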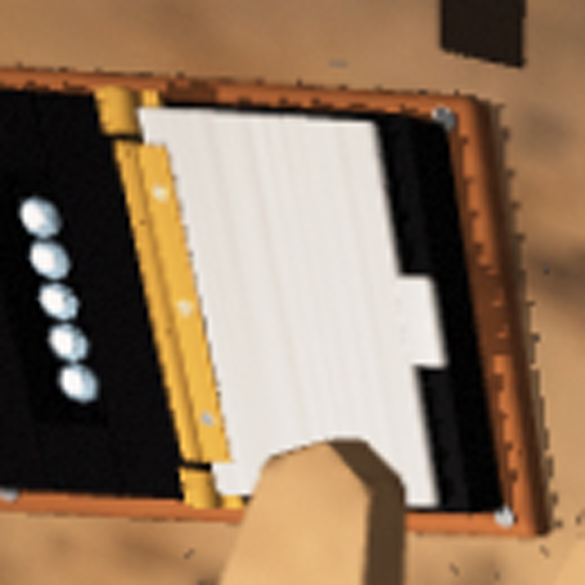

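```bash
python3 - <<'E'
from h import *
import pickle
s=pickle.load(open('w1.pkl','rb'));c=cam('wrist',s)
C=lambda x,y:(270+x/5.2-.4,110+y/5.2-.4)
def yaw(a,b): return np.degrees(np.arctan2(*(a-b)[1::-1]))
cap=onz(c,[C(187,342),C(303,342),C(303,484),C(190,484)],.088)
print('cap',cap,cap.mean(0),yaw(cap[3],cap[0]),yaw(cap[2],cap[1]),np.linalg.norm(cap[0]-cap[1]),np.linalg.norm(cap[0]-cap[3]))
print('led',onz(c,[C(245,418)],.088))
d=onz(c,[C(101,85),C(386,80),C(389,524),C(122,526)],.018)
print('dock',d,d.mean(0),yaw(d[3],d[0]),yaw(d[2],d[1]),np.linalg.norm(d[0]-d[1]),np.linalg.norm(d[0]-d[3]))
h=onz(c,[C(187,172),C(300,172)],.022);print('head near end',h,h.mean(0))
T=lambda x,y:(x/4.5-.4,y/4.5-.4)
r=onz(c,[T(40,217),T(50,260),T(58,301),T(68,342),T(78,383)],.015)
print('row',r,yaw(r[4],r[0]),np.linalg.norm(r[4]-r[0]))
E
```

```text
cap [[0.492  0.1514 0.088 ]
 [0.4856 0.1694 0.088 ]
 [0.5088 0.1778 0.088 ]
 [0.5152 0.1598 0.088 ]] [0.5004 0.1646 0.088 ] 19.932947171122247 19.952604725606584 0.019052046390017813 0.02470297095706304
led [[0.5011 0.1647 0.088 ]]
dock [[0.4666 0.1217 0.018 ]
 [0.4469 0.1742 0.018 ]
 [0.5337 0.2078 0.018 ]
 [0.5532 0.1544 0.018 ]] [0.5001 0.1645 0.018 ] 20.636234916257884 21.20714850942446 0.05599608333836632 0.0925542890020811
head near end [[0.4765 0.1431 0.022 ]
 [0.469  0.1641 0.022 ]] [0.4727 0.1536 0.022 ]
row [[ 0.4875 -0.1507  0.015 ]
 [ 0.4955 -0.1483  0.015 ]
 [ 0.5034 -0.1462  0.015 ]
 [ 0.5113 -0.1438  0.015 ]
 [ 0.5192 -0.1413  0.015 ]] 16.48934344857824 0.03308414278380492
```

```bash
python3 -c "
from h import *
plan((.5007,.1646,.12),200.3,(1,.2))"
```

```text
t 1.7 pos [0.4954 0.1653 0.2209] rpy deg [ 179.9924   -0.0189 -160.3982] q [ 0.322   0.2374 -0.0414  1.2924  0.0001 -0.0201] g 1.0010044456351688
dist mm 101.01143248334407
1 tr [-0.096 -0.049  2.017] rot [ 0.001 -0.002 -0.087]
0.2 tr [-0.019 -0.01   0.403] rot [ 0.    -0.    -0.017]
```

>>> move_arm(commands=[{"translation": [-0.05, -0.025, 0.4], "delta_rot": [0, 0, -0.05]}, {"translation": [-0.096, -0.05, 0.9], "delta_rot": [0, 0, -0.09]}, {"translation": [-0.096, -0.05, 1.5], "delta_rot": [0, 0, -0.09]}, {"translation": [-0.096, -0.05, 2.0], "delta_rot": [0, 0, -0.09]}, {"translation": [-0.096, -0.05, 2.0], "delta_rot": [0, 0, -0.09]}])

```text
time: 2.2
ee_pos: [0.4988, 0.1641, 0.1183]
orientation: [3.141, -0.005, -2.786]
contact_force: [-0.5, -0.1, -0.1]
grip_width: 1.003
```

```bash
python3 - <<'E'
from h import *
import pickle
s=sense();a=snapshot('wrist');pickle.dump(s,open('w2.pkl','wb'));cv2.imwrite('pics/w2.png',a[:,:,::-1])
plan((.5007,.1646,.044),200.3)
E
```

```text
t 2.25 pos [0.5    0.1643 0.1202] rpy deg [ 179.9939   -0.1613 -159.6493] q [ 0.3175  0.3042 -0.2167  1.0528 -0.     -0.0377] g 1.003480212139233
dist mm 76.1546559510382
1 tr [-0.02   0.001  1.523] rot [ 0.001 -0.02   0.006]
```

View pics/w2.png

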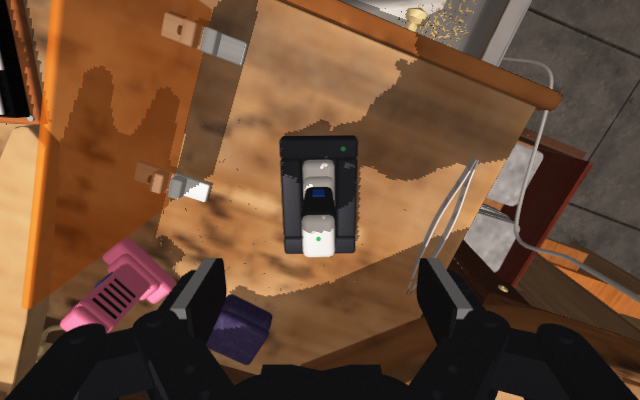

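```bash
python3 - <<'E'
from h import *
import pickle
s=pickle.load(open('w2.pkl','rb'));c=cam('wrist',s)
a=cv2.imread('pics/w2.png')[200:270,280:360];cv2.imwrite('pics/w2c.png',cv2.resize(a,(640,560),interpolation=cv2.INTER_CUBIC))
print(onz(c,[(318.5,239),(240,315)],[.088,.032]))
E
```

```text
[[0.5015 0.165  0.088 ]
 [0.6123 0.1373 0.032 ]]
```

View pics/w2c.png

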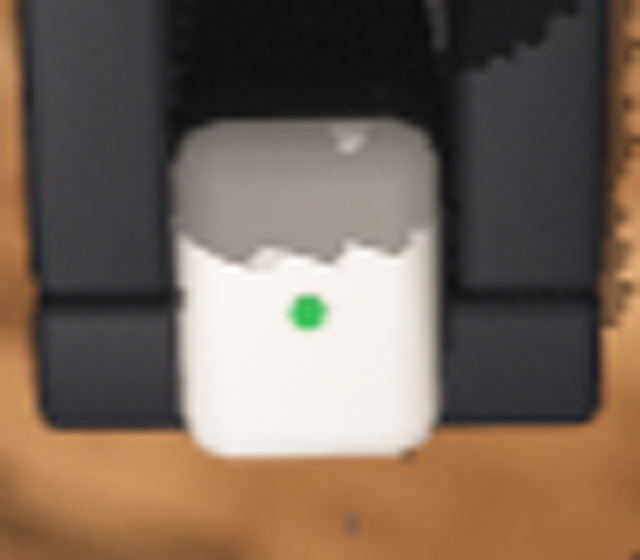

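>>> move_arm(commands=[{"translation": [-0.015, 0, 0.35], "delta_rot": [0, 0, 0]}, {"translation": [-0.015, 0, 0.75], "delta_rot": [0, 0, 0]}, {"translation": [-0.015, 0, 1.15], "delta_rot": [0, 0, 0]}, {"translation": [-0.015, 0, 1.45], "delta_rot": [0, 0, 0]}, {"translation": [-0.015, 0, 1.52], "delta_rot": [0, 0, 0]}])

```text
time: 2.75
ee_pos: [0.5021, 0.1646, 0.0451]
orientation: [-3.142, -0.0, -2.787]
contact_force: [-0.9, 0.1, -0.1]
grip_width: 0.995
```

>>> move_arm(commands=[{"translation": [0, 0, 0], "delta_rot": [0, 0, 0]}, {"translation": [0, 0, 0], "delta_rot": [0, 0, 0]}, {"translation": [0, 0, 0], "delta_rot": [0, 0, 0]}, {"translation": [0, 0, 0], "delta_rot": [0, 0, 0]}, {"translation": [0, 0, 0], "delta_rot": [0, 0, 0]}])

```text
time: 3.25
ee_pos: [0.5024, 0.1642, 0.0452]
orientation: [-3.141, 0.001, -2.788]
contact_force: [0.9, 0.0, 0.2]
grip_width: 1.001
```

```bash
python3 - <<'E'
from h import *
plan((.5007,.1648,.044),200.2)
E
```

```text
t 3.25 pos [0.5024 0.1642 0.0452] rpy deg [-179.9934    0.0329 -159.7186] q [ 0.3159  0.3751 -0.3272  0.8679 -0.0001 -0.038 ] g 1.0012473472707342
dist mm 2.1904420944065937
1 tr [0.028 0.023 0.025] rot [-0.001  0.004  0.01 ]
```

>>> move_arm(commands=[{"translation": [0.025, 0.02, 0.02], "delta_rot": [0, 0, 0]}, {"translation": [0.025, 0.02, 0.02], "delta_rot": [0, 0, 0]}, {"translation": [0.025, 0.02, 0.02], "delta_rot": [0, 0, 0]}, {"translation": [0.025, 0.02, 0.02], "delta_rot": [0, 0, 0]}, {"translation": [0.025, 0.02, 0.02], "delta_rot": [0, 0, 0]}])

```text
time: 3.75
ee_pos: [0.5007, 0.1647, 0.0438]
orientation: [-3.142, -0.0, -2.788]
contact_force: [0.3, 0.3, -0.8]
grip_width: 1.003
```

>>> move_arm(commands=[{"translation": [0, 0, 0], "delta_rot": [0, 0, 0]}, {"translation": [0, 0, 0], "delta_rot": [0, 0, 0]}, {"translation": [0, 0, 0], "delta_rot": [0, 0, 0]}, {"translation": [0, 0, 0], "delta_rot": [0, 0, 0]}, {"translation": [0, 0, 0], "delta_rot": [0, 0, 0]}], fingers=-1)

```text
time: 4.25
ee_pos: [0.5007, 0.1645, 0.0439]
orientation: [-3.141, -0.0, -2.788]
contact_force: [-0.1, -0.3, -0.5]
grip_width: 0.224
```

>>> move_arm(commands=[{"translation": [0, 0, 0], "delta_rot": [0, 0, 0]}, {"translation": [0, 0, 0], "delta_rot": [0, 0, 0]}, {"translation": [0, 0, 0], "delta_rot": [0, 0, 0]}, {"translation": [0, 0, 0], "delta_rot": [0, 0, 0]}, {"translation": [0, 0, 0], "delta_rot": [0, 0, 0]}])

```text
time: 4.75
ee_pos: [0.5007, 0.1646, 0.0439]
orientation: [-3.141, 0.0, -2.788]
contact_force: [0.7, -1.9, 0.4]
grip_width: 0.226
```

```bash
python3 - <<'E'
from h import *
plan((.5007,.1648,.044),200.2)
s=sense();print(s['contact_force'],s['torque'])
cv2.imwrite('pics/w3.png',snapshot('wrist')[:,:,::-1])
E
```

```text
t 4.75 pos [0.5007 0.1646 0.0439] rpy deg [-179.9807    0.0005 -159.7155] q [ 0.3177  0.3748 -0.3321  0.8639 -0.0003 -0.0363] g 0.22627169578018896
dist mm 0.27594463976951156
1 tr [-0.001  0.004 -0.003] rot [-0.002  0.     0.011]
[ 0.7371 -1.8504  0.3604] [-0.4692 -0.0717  0.0656]
```

View pics/w3.png

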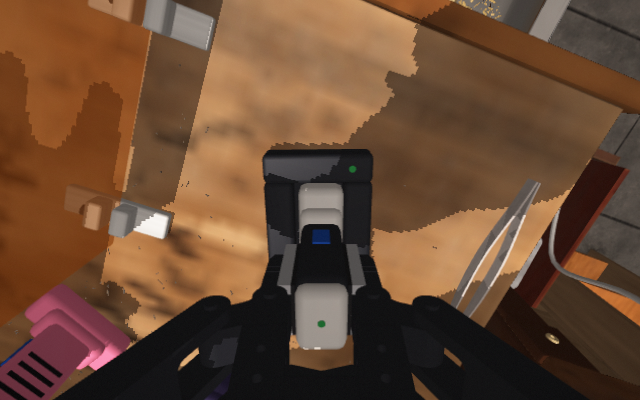

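>>> move_arm(commands=[{"translation": [0, 0, -0.05], "delta_rot": [0, 0, 0]}, {"translation": [0, 0, -0.13], "delta_rot": [0, 0, 0]}, {"translation": [0, 0, -0.22], "delta_rot": [0, 0, 0]}, {"translation": [0, 0, -0.32], "delta_rot": [0, 0, 0]}, {"translation": [0, 0, -0.45], "delta_rot": [0, 0, 0]}])

```text
time: 5.3
ee_pos: [0.5006, 0.1649, 0.0669]
orientation: [3.141, 0.0, -2.787]
contact_force: [-0.5, 0.2, -0.8]
grip_width: 0.228
```

```bash
python3 - <<'E'
from h import *
plan((.5007,.1648,.230),200.2)
s=sense();print(s['contact_force'],s['torque'])
cv2.imwrite('pics/w4.png',snapshot('wrist')[:,:,::-1])
E
```

```text
t 5.3 pos [0.5006 0.1649 0.0669] rpy deg [ 179.9682    0.002  -159.7091] q [ 0.318   0.3508 -0.3001  0.9199  0.0006 -0.0362] g 0.22797845767298147
dist mm 163.14230249151473
1 tr [-0.001 -0.001 -3.263] rot [0.004 0.    0.011]
[-0.5283  0.2339 -0.8487] [-0.     -0.0509 -0.0166]
```

View pics/w4.png

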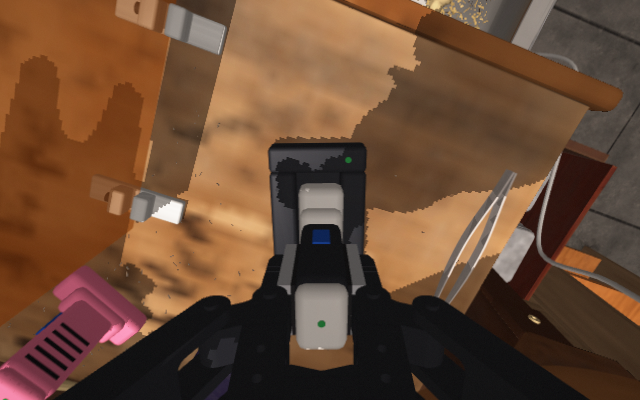

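>>> move_arm(commands=[{"translation": [0, 0, -0.5], "delta_rot": [0, 0, 0]}, {"translation": [0, 0, -1.1], "delta_rot": [0, 0, 0]}, {"translation": [0, 0, -1.7], "delta_rot": [0, 0, 0]}, {"translation": [0, 0, -2.3], "delta_rot": [0, 0, 0]}, {"translation": [0, 0, -2.8], "delta_rot": [0, 0, 0]}])

```text
time: 5.85
ee_pos: [0.5008, 0.1649, 0.2084]
orientation: [3.141, 0.002, -2.787]
contact_force: [0.6, 0.2, -1.8]
grip_width: 0.23
```

>>> move_arm(commands=[{"translation": [0, 0, -0.2], "delta_rot": [0, 0, 0]}, {"translation": [0, 0, -0.35], "delta_rot": [0, 0, 0]}, {"translation": [0, 0, -0.4], "delta_rot": [0, 0, 0]}, {"translation": [0, 0, -0.4], "delta_rot": [0, 0, 0]}, {"translation": [0, 0, -0.4], "delta_rot": [0, 0, 0]}])

```text
time: 6.35
ee_pos: [0.5002, 0.1645, 0.2253]
orientation: [3.142, -0.002, -2.788]
contact_force: [-0.5, -0.1, -0.6]
grip_width: 0.227
```

```bash
python3 - <<'E'
from h import *
plan((.503,-.02,.230),200.2,(1,))
plan((.5034,-.1462,.230),196.5,(1,))
cv2.imwrite('pics/s5.png',cv2.resize(snapshot('scene')[100:340,140:520,::-1],(760,480)))
E
```

```text
t 6.35 pos [0.5002 0.1645 0.2253] rpy deg [ 179.9996   -0.1035 -159.7129] q [ 0.3178  0.2444 -0.0206  1.3076 -0.0001 -0.0362] g 0.22747593369354013
dist mm 184.63036037054096
1 tr [ 1.228 -3.481 -0.093] rot [ 0.    -0.013  0.011]
t 6.35 pos [0.5002 0.1645 0.2253] rpy deg [ 179.9996   -0.1035 -159.7129] q [ 0.3178  0.2444 -0.0206  1.3076 -0.0001 -0.0362] g 0.22747593369354013
dist mm 310.8009997088636
1 tr [ 2.096 -5.851 -0.091] rot [-0.    -0.013  0.473]
```

View pics/s5.png

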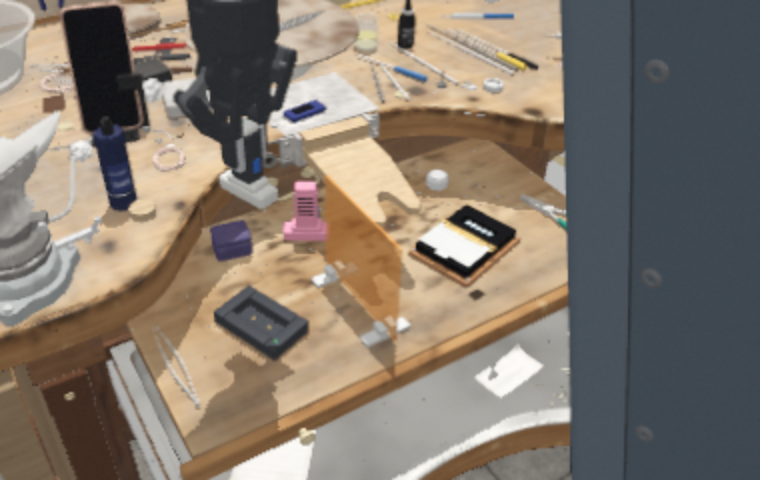

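>>> move_arm(commands=[{"translation": [0.12, -0.33, -0.05], "delta_rot": [0, 0, 0]}, {"translation": [0.3, -0.84, -0.09], "delta_rot": [0, 0, 0.1]}, {"translation": [0.5, -1.4, -0.09], "delta_rot": [0, 0, 0.2]}, {"translation": [0.7, -1.95, -0.09], "delta_rot": [0, 0, 0.3]}, {"translation": [0.9, -2.5, -0.09], "delta_rot": [0, 0, 0.4]}])

```text
time: 6.9
ee_pos: [0.5014, 0.0308, 0.2302]
orientation: [3.141, -0.001, -2.844]
contact_force: [0.7, 0.5, -0.7]
grip_width: 0.225
```

```bash
python3 - <<'E'
from h import *
plan((.503,-.09,.225),196.5,(1,.5))
E
```

```text
t 6.9 pos [0.5014 0.0308 0.2302] rpy deg [ 179.9914   -0.0585 -162.9297] q [ 0.0614  0.2005 -0.066   1.3053 -0.0001 -0.2366] g 0.22476496124529746
dist mm 120.89761835864395
1 tr [ 0.679 -2.318  0.104] rot [ 0.001 -0.007  0.071]
0.5 tr [ 0.339 -1.159  0.052] rot [ 0.001 -0.004  0.036]
```

>>> move_arm(commands=[{"translation": [0.16, -0.55, 0], "delta_rot": [0, 0, 0.04]}, {"translation": [0.32, -1.1, 0], "delta_rot": [0, 0, 0.07]}, {"translation": [0.5, -1.7, 0.05], "delta_rot": [0, 0, 0.07]}, {"translation": [0.65, -2.2, 0.1], "delta_rot": [0, 0, 0.07]}, {"translation": [0.65, -2.2, 0.1], "delta_rot": [0, 0, 0.07]}])

```text
time: 7.4
ee_pos: [0.5026, -0.0853, 0.2248]
orientation: [-3.142, -0.002, -2.856]
contact_force: [0.6, 1.0, -0.6]
grip_width: 0.227
```

>>> move_arm(commands=[{"translation": [0, 0, 0], "delta_rot": [0, 0, 0]}, {"translation": [0, 0, 0], "delta_rot": [0, 0, 0]}, {"translation": [0, 0, 0], "delta_rot": [0, 0, 0]}, {"translation": [0, 0, 0], "delta_rot": [0, 0, 0]}, {"translation": [0, 0, 0], "delta_rot": [0, 0, 0]}])

```text
time: 7.9
ee_pos: [0.5031, -0.0823, 0.2259]
orientation: [-3.142, 0.0, -2.852]
contact_force: [0.4, 0.2, -0.2]
grip_width: 0.226
```

```bash
python3 - <<'E'
from h import *
import pickle
plan((.5034,-.1462,.20),196.5,(1,.5))
s=sense();a=snapshot('wrist');pickle.dump(s,open('w6.pkl','wb'));cv2.imwrite('pics/w6.png',a[:,:,::-1])
E
```

```text
t 7.9 pos [ 0.5031 -0.0823  0.2259] rpy deg [-179.9952    0.003  -163.4179] q [-0.1621  0.2139 -0.0596  1.2972 -0.0001 -0.4515] g 0.22550062823893516
dist mm 68.95916972325745
1 tr [ 0.359 -1.227  0.518] rot [-0.001  0.     0.01 ]
0.5 tr [ 0.179 -0.613  0.259] rot [-0.     0.     0.005]
```

View pics/w6.png

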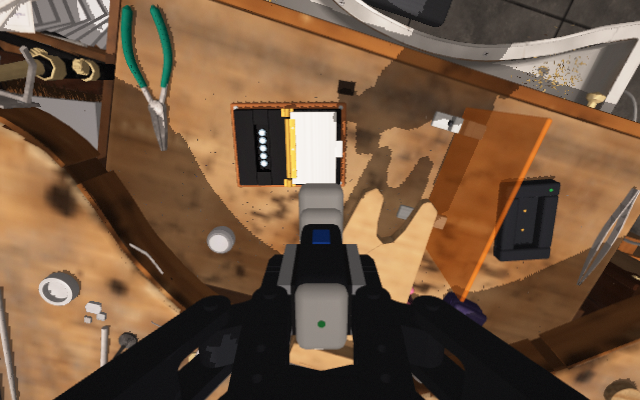

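```bash
python3 - <<'E'
from h import *
import pickle
s=pickle.load(open('w6.pkl','rb'));c=cam('wrist',s)
im=cv2.imread('pics/w6.png')
a=im[95:195,225:355];cv2.imwrite('pics/w6c.png',cv2.resize(a,(780,600),interpolation=cv2.INTER_CUBIC))
m=(im[115:182,252:275].min(2)>130).astype(np.uint8)
n,l,st,ce=cv2.connectedComponentsWithStats(m)
px=[(ce[i][0]+252,ce[i][1]+115) for i in range(1,n) if st[i,4]>8];print(np.array(px))
r=onz(c,px,.0155);print(r,r.mean(0))
f=np.polyfit(r[:,0],r[:,1],1);print('yaw',np.degrees(np.arctan(f[0])))
# lamp features in hand
cz=s['ee_pos'][2]-.038+.082
k=onz(c,[(295,286),(348,286),(347,346),(298,346),(321.5,323.5)],cz);print('cap',k,k[:4].mean(0))
E
```

```text
[[261.4286 132.2286]
 [262.0833 140.1111]
 [262.5    147.625 ]
 [262.9677 155.5806]
 [263.5161 162.9032]]
[[ 0.4876 -0.1507  0.0155]
 [ 0.4955 -0.1481  0.0155]
 [ 0.5031 -0.1458  0.0155]
 [ 0.5113 -0.1433  0.0155]
 [ 0.519  -0.1409  0.0155]] [ 0.5033 -0.1457  0.0155]
yaw 17.178653972548698
cap [[ 0.4909 -0.0938  0.2699]
 [ 0.4857 -0.0764  0.2699]
 [ 0.5098 -0.069   0.2699]
 [ 0.5149 -0.0861  0.2699]
 [ 0.503  -0.0807  0.2699]] [ 0.5003 -0.0813  0.2699]
```

View pics/w6c.png

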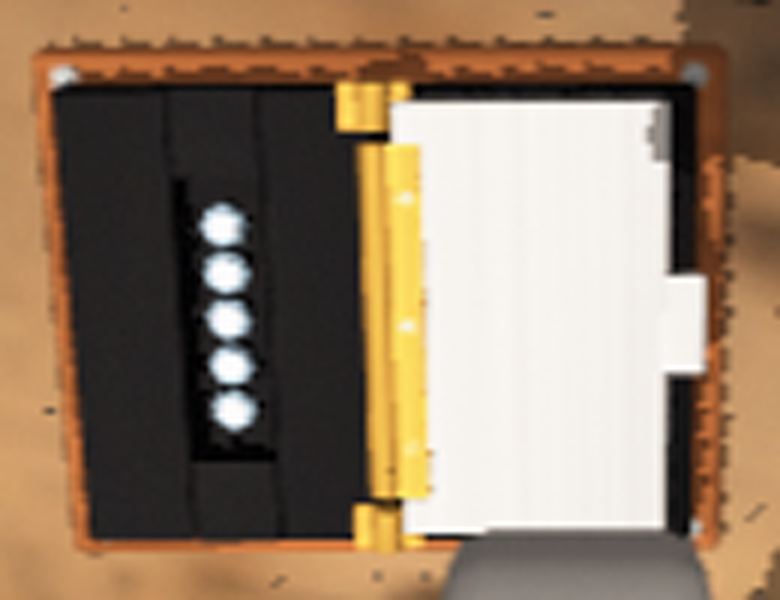

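```bash
python3 - <<'E'
from h import *
import pickle
s=pickle.load(open('w6.pkl','rb'));c=cam('wrist',s)
W=lambda x,y:(225+x/6-.4,95+y/6-.4)
r=onz(c,[W(53,88),W(88,542),W(180,180),W(278,462)],.02)
print(r)
d=r[1]-r[0];print('yaw edge',np.degrees(np.arctan2(d[1],d[0])),'len',np.linalg.norm(d))
th=np.radians(17);ux=np.array([np.cos(th),np.sin(th)]);uy=np.array([-ux[1],ux[0]])
m=(r[0]+r[1])[:2]/2;print('row from edge',m+27.5e-3*uy,'channel mid',(r[2]+r[3])/2)
h=onz(c,[W(340,82),W(372,545)],.0245);print('hinge',h)
plan((.5035,-.1458,.12),197)
E
```

```text
[[ 0.4725 -0.1825  0.02  ]
 [ 0.5492 -0.16    0.02  ]
 [ 0.4813 -0.1586  0.02  ]
 [ 0.5248 -0.1305  0.02  ]]
yaw edge 16.403045466324457 len 0.07989098205352645
row from edge [ 0.5028 -0.145 ] channel mid [ 0.5031 -0.1446  0.02  ]
hinge [[ 0.4573 -0.1359  0.0245]
 [ 0.5336 -0.1103  0.0245]]
t 7.95 pos [ 0.5031 -0.0824  0.2259] rpy deg [-179.9936    0.0042 -163.4325] q [-0.1624  0.2139 -0.0595  1.2972 -0.0001 -0.4515] g 0.2262546013049603
dist mm 123.42620942306287
1 tr [ 0.354 -1.217  2.118] rot [-0.001  0.001 -0.054]
```

>>> move_arm(commands=[{"translation": [0.1, -0.3, 0], "delta_rot": [0, 0, -0.03]}, {"translation": [0.2, -0.7, 0], "delta_rot": [0, 0, -0.03]}, {"translation": [0.3, -1.05, 0], "delta_rot": [0, 0, -0.03]}, {"translation": [0.35, -1.2, 0.2], "delta_rot": [0, 0, -0.03]}, {"translation": [0.355, -1.21, 0.6], "delta_rot": [0, 0, -0.03]}])

```text
time: 8.45
ee_pos: [0.504, -0.1468, 0.1961]
orientation: [-3.14, 0.002, -2.85]
contact_force: [1.3, -0.2, -2.0]
grip_width: 0.225
```

>>> move_arm(commands=[{"translation": [0, 0, 0.4], "delta_rot": [0, 0, 0]}, {"translation": [0, 0, 0.8], "delta_rot": [0, 0, 0]}, {"translation": [0, 0, 1.2], "delta_rot": [0, 0, 0]}, {"translation": [0, 0, 1.4], "delta_rot": [0, 0, 0]}, {"translation": [0, 0, 1.4], "delta_rot": [0, 0, 0]}])

```text
time: 8.95
ee_pos: [0.5022, -0.1453, 0.1243]
orientation: [3.14, -0.002, -2.849]
contact_force: [0.1, 1.0, -0.8]
grip_width: 0.226
```

```bash
python3 - <<'E'
from h import *
import pickle
plan((.5034,-.1453,.0659),196.8)
s=sense();a=snapshot('wrist');pickle.dump(s,open('w7.pkl','wb'));cv2.imwrite('pics/w7.png',a[:,:,::-1])
cv2.imwrite('pics/s7.png',cv2.resize(snapshot('scene')[100:340,140:520,::-1],(760,480)))
E
```

```text
t 8.95 pos [ 0.5022 -0.1453  0.1243] rpy deg [ 179.9091   -0.1385 -163.2178] q [-0.2817  0.2954 -0.2178  1.0604  0.     -0.5746] g 0.22634424079187582
dist mm 58.45301538768738
1 tr [-0.026 -0.009  1.169] rot [ 0.011 -0.017 -0.002]
```

View pics/w7.png

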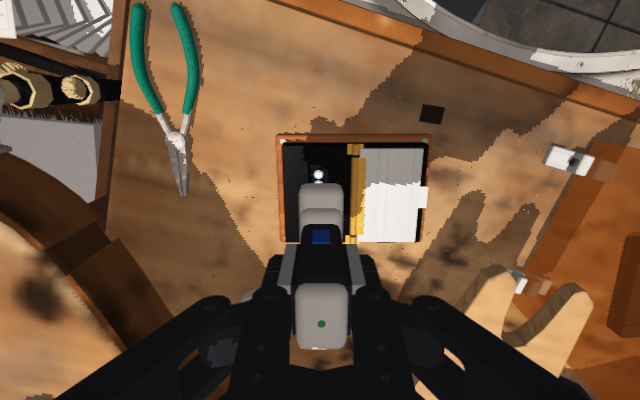

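View pics/s7.png

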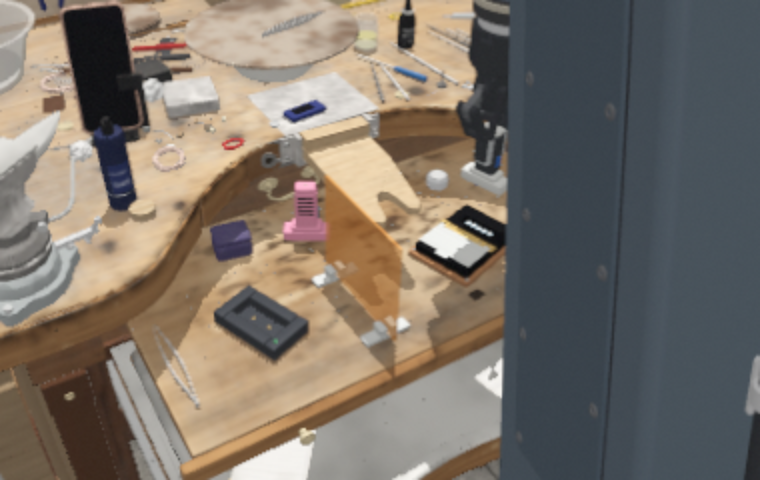

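>>> move_arm(commands=[{"translation": [-0.02, 0, 0.2], "delta_rot": [0, 0, 0]}, {"translation": [-0.02, 0, 0.45], "delta_rot": [0, 0, 0]}, {"translation": [-0.02, 0, 0.7], "delta_rot": [0, 0, 0]}, {"translation": [-0.02, 0, 0.9], "delta_rot": [0, 0, 0]}, {"translation": [-0.02, 0, 0.95], "delta_rot": [0, 0, 0]}])

```text
time: 9.55
ee_pos: [0.5038, -0.1455, 0.0774]
orientation: [3.141, -0.001, -2.849]
contact_force: [-0.3, -0.7, -2.0]
grip_width: 0.225
```

>>> move_arm(commands=[{"translation": [0, 0, 0], "delta_rot": [0, 0, 0]}, {"translation": [0, 0, 0], "delta_rot": [0, 0, 0]}, {"translation": [0, 0, 0], "delta_rot": [0, 0, 0]}, {"translation": [0, 0, 0], "delta_rot": [0, 0, 0]}, {"translation": [0, 0, 0], "delta_rot": [0, 0, 0]}])

```text
time: 10.05
ee_pos: [0.5043, -0.1457, 0.0786]
orientation: [-3.141, 0.0, -2.849]
contact_force: [0.2, -0.5, -1.3]
grip_width: 0.232
```

```bash
python3 - <<'E'
from h import *
import pickle
plan((.5034,-.1453,.0659),196.8)
s=sense();a=snapshot('wrist');pickle.dump(s,open('w8.pkl','wb'));cv2.imwrite('pics/w8.png',a[:,:,::-1])
cv2.imwrite('pics/w8c.png',cv2.resize(a[130:270,250:410,::-1],(640,560),interpolation=cv2.INTER_CUBIC))
E
```

```text
t 10.05 pos [ 0.5043 -0.1457  0.0786] rpy deg [-179.9795    0.0193 -163.2354] q [-0.2812  0.3359 -0.2884  0.9461 -0.0001 -0.5738] g 0.23206751134911255
dist mm 12.776925627079764
1 tr [0.016 0.013 0.255] rot [-0.003  0.002 -0.004]
```

View pics/w8c.png

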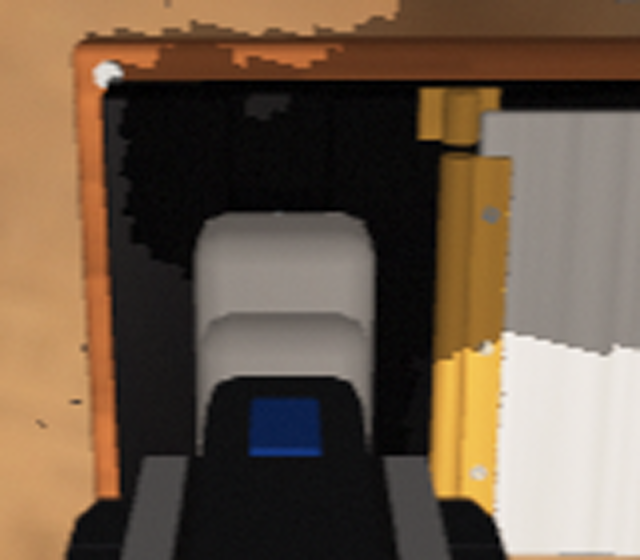

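```bash
python3 - <<'E'
from h import *
import pickle
s=pickle.load(open('w8.pkl','rb'));c=cam('wrist',s)
W=lambda x,y:(250+x/4-.4,130+y/4-.4)
e=onz(c,[W(105,85),W(117,490)],.02); wz=s['ee_pos'][2]-.0379
h=onz(c,[W(194,265),W(376,265)],wz+.013); n=onz(c,[W(285,212)],wz+.013)
sh=onz(c,[W(204,340),W(368,340)],wz+.020)
th=np.radians(16.8);ux=np.array([np.cos(th),np.sin(th)]);uy=np.array([-ux[1],ux[0]])
o=e[0][:2]
for k,v in dict(edge=e,head=h,near=n,sh=sh,tcp=s['ee_pos'][None]).items(): print(k,[( (p[:2]-o)@ux*1e3,(p[:2]-o)@uy*1e3) for p in v])
d=e[1]-e[0];print(np.degrees(np.arctan2(d[1],d[0])))
E
```

```text
edge [(np.float64(0.0), np.float64(0.0)), (np.float64(68.72396867227356), np.float64(-0.8961283154878195))]
head [(np.float64(17.80145197067125), np.float64(15.367464307376004)), (np.float64(17.810926286939104), np.float64(39.476362894072984))]
near [(np.float64(10.512288007542915), np.float64(27.42531856942211))]
sh [(np.float64(25.712653891908214), np.float64(16.9461219301819)), (np.float64(25.72108459784532), np.float64(38.152359247578055))]
tcp [(np.float64(42.578959751670034), np.float64(26.113270982173635))]
16.052932249818706
```

```bash
python3 - <<'E'
from h import *
import pickle
s=pickle.load(open('w7.pkl','rb'));c=cam('wrist',s)
im=cv2.imread('pics/w7.png');cv2.imwrite('pics/w7c.png',cv2.resize(im[135:240,270:375],(600,600),interpolation=cv2.INTER_CUBIC))
m=(im[165:183,308:330].min(2)>130).astype(np.uint8)
n,l,st,ce=cv2.connectedComponentsWithStats(m);print(st,ce+[308,165])
E
```

```text
[[  0   0  22  18 320]
 [  6   5   9   9  62]
 [  7  15   7   3  14]] [[318.6375 173.0375]
 [317.9677 174.1129]
 [317.7143 181.3571]]
```

View pics/w7c.png

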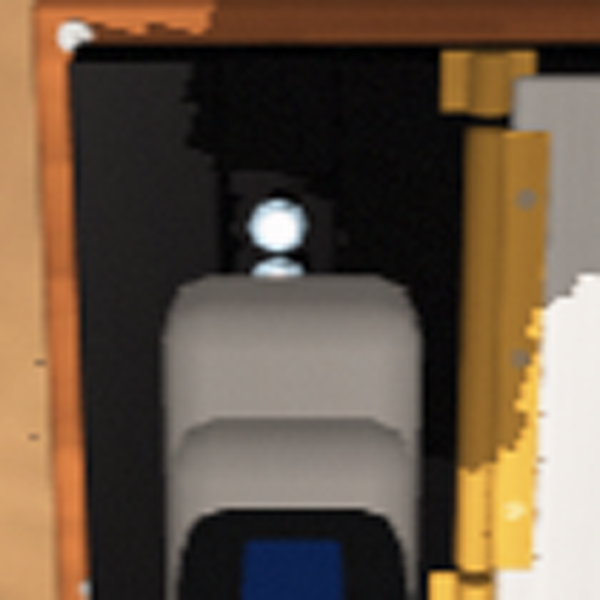

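```bash
python3 - <<'E'
from h import *
import pickle
s=pickle.load(open('w7.pkl','rb'));c=cam('wrist',s)
W=lambda x,y:(270+x/5.714-.4,135+y/5.714-.4)
st=onz(c,[(318.0,174.1),W(277,226),W(277,226)],[.0155,.0155,.017]); wz=s['ee_pos'][2]-.0379
h=onz(c,[W(163,350),W(421,350)],wz+.013);n=onz(c,[W(290,275)],wz+.013)
e=onz(c,[W(72,60)],.02);hg=onz(c,[W(468,50),W(510,50)],.0245)
th=np.radians(16.7);ux=np.array([np.cos(th),np.sin(th)]);uy=np.array([-ux[1],ux[0]])
o=s['ee_pos'][:2]
for k,v in dict(stone=st,head=h,near=n,edge=e).items(): print(k,[( round((p[:2]-o)@ux*1e3,2),round((p[:2]-o)@uy*1e3,2)) for p in v])
print('mid',((h.mean(0)[:2]-o)@uy)*1e3)
s8=pickle.load(open('w8.pkl','rb'))['ee_pos'];print('w7->w8',(s8[:2]-o)@ux*1e3,(s8[:2]-o)@uy*1e3)
E
```

```text
stone [(np.float64(-15.36), np.float64(-0.76)), (np.float64(-15.32), np.float64(-0.7)), (np.float64(-15.7), np.float64(-0.69))]
head [(np.float64(-24.81), np.float64(-10.74)), (np.float64(-24.83), np.float64(13.2))]
near [(np.float64(-32.04), np.float64(1.03))]
edge [(np.float64(-38.68), np.float64(-27.34))]
mid 1.2297892314135588
w7->w8 1.9386316970934065 -0.9792605307072733
```

```bash
python3 - <<'E'
from h import *
import pickle
th=np.radians(16.7);ux=np.array([np.cos(th),np.sin(th)]);uy=np.array([-ux[1],ux[0]])
for f,W,hp in (('w7.pkl',lambda x,y:(270+x/5.714-.4,135+y/5.714-.4),[(467,85),(509,85)]),('w8.pkl',lambda x,y:(250+x/4-.4,130+y/4-.4),[(443,115),(478,115)])):
    s=pickle.load(open(f,'rb'));c=cam('wrist',s);o=s['ee_pos'][:2]
    h=onz(c,[W(*p) for p in hp],.0235)
    v=[(p[:2]-o)@uy*1e3 for p in h];print(f,v,'row implied',np.mean(v)-27.5)
# crop for hinge
im=cv2.imread('pics/w8.png');cv2.imwrite('pics/w8h.png',cv2.resize(im[135:200,265:385],(780,423),interpolation=cv2.INTER_CUBIC))
E
```

```text
w7.pkl [np.float64(23.87420320490241), np.float64(29.289483510967777)] row implied -0.9181566420649077
w8.pkl [np.float64(25.06327689076484), np.float64(30.33759325839965)] row implied 0.20043507458224497
```

View pics/w8h.png

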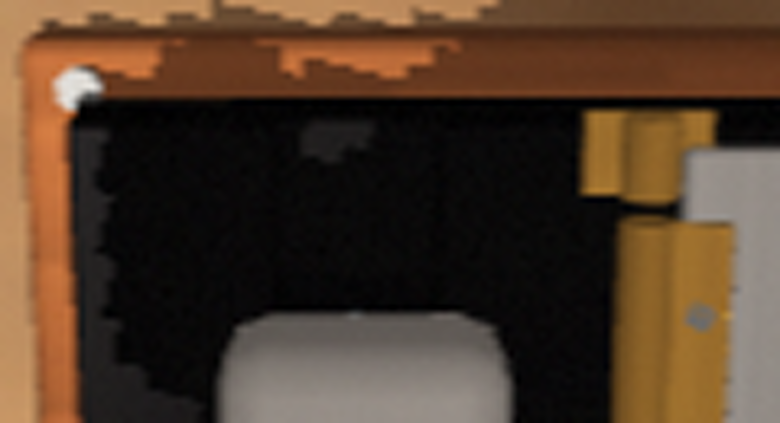

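```bash
python3 - <<'E'
from h import *
import pickle
th=np.radians(16.7);ux=np.array([np.cos(th),np.sin(th)]);uy=np.array([-ux[1],ux[0]])
for f,W,P in (('w7.pkl',lambda x,y:(270+x/5.714-.4,135+y/5.714-.4),[(290,275,0,-30),(290,420,.016,-20),(290,509,.023,-14)]),('w8.pkl',lambda x,y:(250+x/4-.4,130+y/4-.4),[(285,212,0,-30),(285,314,.016,-20),(285,377,.023,-14)])):
    s=pickle.load(open(f,'rb'));c=cam('wrist',s);o=s['ee_pos'][:2];wz=s['ee_pos'][2]-.0379
    for x,y,z,l in P:
        p=onz(c,[W(x,y)],wz+z)[0];print(f,l,'lamp centre x rel tcp',(p[:2]-o)@ux*1e3-l)
s=pickle.load(open('w6.pkl','rb'));c=cam('wrist',s);o=s['ee_pos'][:2]
print('row w6',[(np.array(q)-o)@ux*1e3 for q in [(.5033,-.1457)]],'w7 tcp',0)
s7=pickle.load(open('w7.pkl','rb'))['ee_pos'];s8=pickle.load(open('w8.pkl','rb'))['ee_pos']
for q in (s7,s8): print('row(w6) rel tcp',(np.array((.5033,-.1457))-q[:2])@ux*1e3,(np.array((.5033,-.1457))-q[:2])@uy*1e3)
a=cv2.imread('pics/w8.png');cv2.imwrite('pics/w8l.png',cv2.resize(a[175:235,290:355],(650,600),interpolation=cv2.INTER_CUBIC))
E
```

```text
w7.pkl -30 lamp centre x rel tcp 1.6205555781697463
w7.pkl -20 lamp centre x rel tcp 0.9935990282994176
w7.pkl -14 lamp centre x rel tcp 0.9220921104988538
w8.pkl -30 lamp centre x rel tcp 1.6276551140524873
w8.pkl -20 lamp centre x rel tcp 1.0318878147334942
w8.pkl -14 lamp centre x rel tcp 1.0416166437345016
row w6 [np.float64(-18.0121339609565)] w7 tcp 0
row(w6) rel tcp 0.9475353277528074 -0.6862863328953119
row(w6) rel tcp -0.991096369340599 0.29297419781196143
```

View pics/w8l.png

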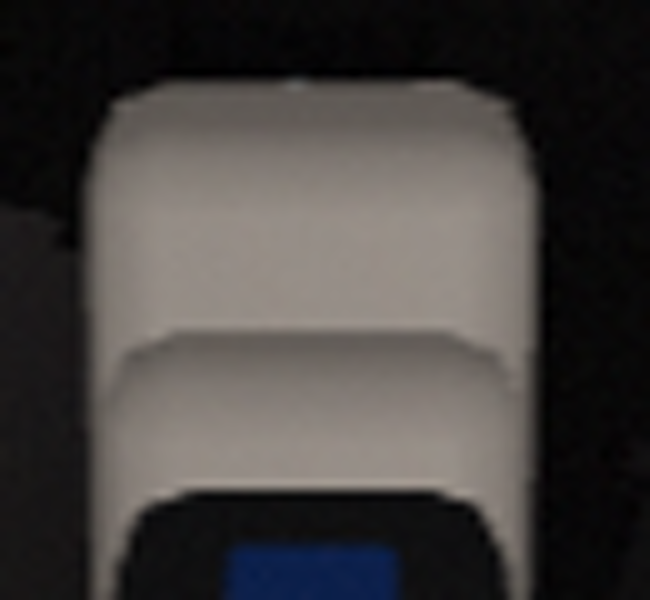

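>>> move_arm(commands=[{"translation": [0.02, -0.01, 0], "delta_rot": [0, 0, 0]}, {"translation": [0.038, -0.02, 0], "delta_rot": [0, 0, 0]}, {"translation": [0.038, -0.02, 0], "delta_rot": [0, 0, 0]}, {"translation": [0.038, -0.02, 0.05], "delta_rot": [0, 0, 0]}, {"translation": [0.038, -0.02, 0.1], "delta_rot": [0, 0, 0]}])

```text
time: 10.6
ee_pos: [0.5027, -0.1472, 0.0732]
orientation: [-3.141, -0.0, -2.849]
contact_force: [-0.1, -0.7, -0.8]
grip_width: 0.225
```

```bash
python3 - <<'E'
from h import *
import pickle
plan((.5024,-.1472,.0659),196.8)
s=sense();print(s['contact_force']);a=snapshot('top');cv2.imwrite('pics/t9.png',cv2.resize(a[140:290,190:450,::-1],(780,450),interpolation=cv2.INTER_CUBIC))
cv2.imwrite('pics/s9.png',cv2.resize(snapshot('scene')[140:300,260:520,::-1],(780,480),interpolation=cv2.INTER_CUBIC))
E
```

```text
t 10.6 pos [ 0.5027 -0.1472  0.0732] rpy deg [-179.9933   -0.0012 -163.2379] q [-0.2848  0.3396 -0.2988  0.9323 -0.0001 -0.5773] g 0.22544245236160226
dist mm 7.269518516644512
1 tr [0.005 0.001 0.145] rot [-0.001 -0.    -0.005]
[-0.1464 -0.6731 -0.7698]
```

View pics/s9.png

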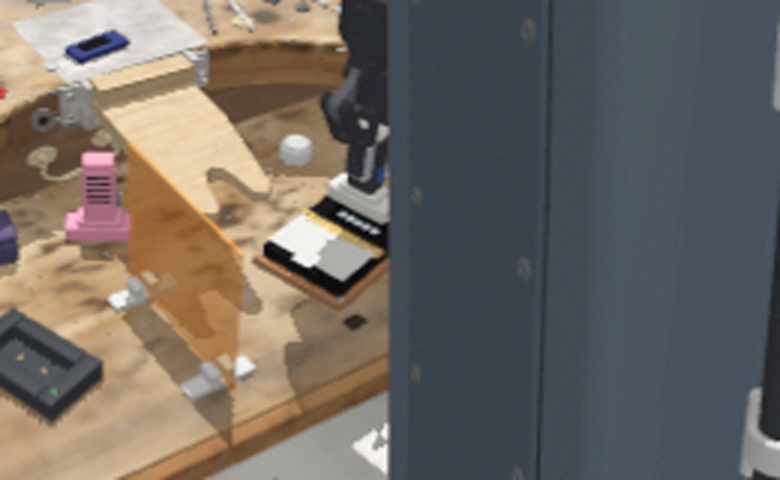

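View pics/t9.png

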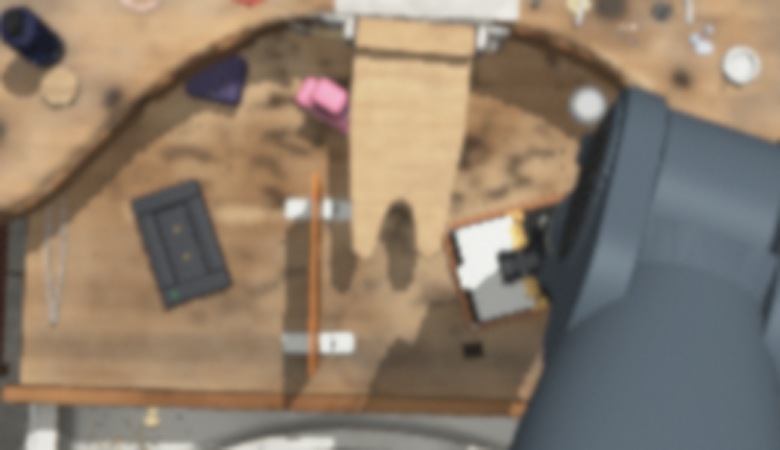

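Screen, flap, bystanders unmoved; the lamp hovers over the open row. Final lowering of about 7 mm.

>>> move_arm(commands=[{"translation": [0.003, 0, 0.04], "delta_rot": [0, 0, 0]}, {"translation": [0.003, 0, 0.09], "delta_rot": [0, 0, 0]}, {"translation": [0.003, 0, 0.125], "delta_rot": [0, 0, 0]}, {"translation": [0.003, 0, 0.145], "delta_rot": [0, 0, 0]}, {"translation": [0.003, 0, 0.145], "delta_rot": [0, 0, 0]}])

```text
time: 11.2
ee_pos: [0.5024, -0.1472, 0.0659]
orientation: [3.142, -0.0, -2.849]
contact_force: [0.3, -0.4, -1.1]
grip_width: 0.222
```

>>> move_arm(commands=[{"translation": [0, 0, 0], "delta_rot": [0, 0, 0]}, {"translation": [0, 0, 0], "delta_rot": [0, 0, 0]}, {"translation": [0, 0, 0], "delta_rot": [0, 0, 0]}, {"translation": [0, 0, 0], "delta_rot": [0, 0, 0]}, {"translation": [0, 0, 0], "delta_rot": [0, 0, 0]}])

```text
time: 11.7
ee_pos: [0.5025, -0.1472, 0.0662]
orientation: [-3.141, -0.0, -2.849]
contact_force: [-0.2, 0.3, -1.2]
grip_width: 0.228
```

```bash
python3 - <<'E'
from h import *
import pickle
plan((.5024,-.1472,.0659),196.8)
s=sense();print(s['contact_force']);a=snapshot('wrist');pickle.dump(s,open('w10.pkl','wb'));cv2.imwrite('pics/w10.png',a[:,:,::-1])
cv2.imwrite('pics/w10c.png',cv2.resize(a[130:270,250:410,::-1],(640,560),interpolation=cv2.INTER_CUBIC))
cv2.imwrite('pics/s10.png',cv2.resize(snapshot('scene')[180:250,330:400,::-1],(600,600),interpolation=cv2.INTER_CUBIC))
E
```

```text
t 11.7 pos [ 0.5025 -0.1472  0.0662] rpy deg [-179.994    -0.0004 -163.2321] q [-0.2848  0.3464 -0.3093  0.915  -0.0001 -0.5775] g 0.2283335438836596
dist mm 0.2804406181874355
1 tr [0.002 0.    0.005] rot [-0.001 -0.    -0.004]
[-0.1815  0.293  -1.1713]
```

View pics/w10c.png

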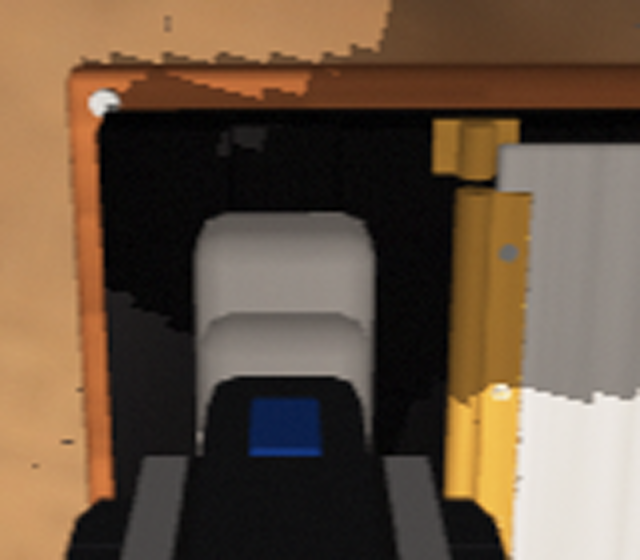

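View pics/s10.png

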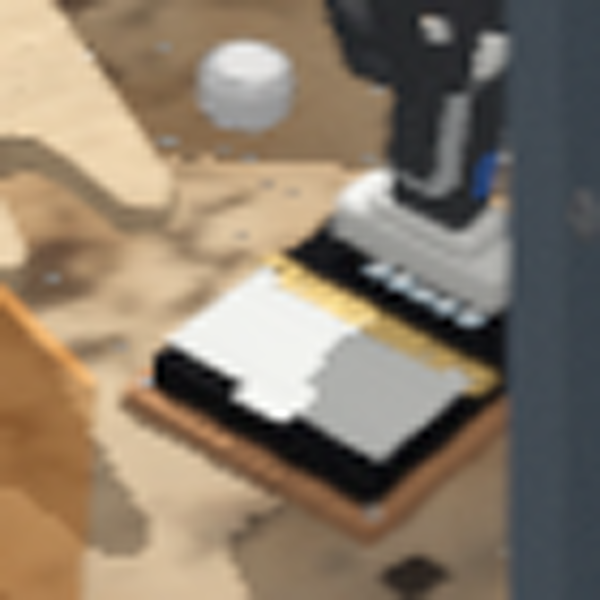

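```bash
python3 - <<'E'
from h import *
import pickle
th=np.radians(16.8);ux=np.array([np.cos(th),np.sin(th)]);uy=np.array([-ux[1],ux[0]])
W=lambda x,y:(250+x/4-.4,130+y/4-.4)
s=pickle.load(open('w10.pkl','rb'));c=cam('wrist',s);o=s['ee_pos'][:2];wz=s['ee_pos'][2]-.0379
def L(px,z): 
    v=onz(c,[W(*px)],z)[0][:2]-o; return np.round([v@ux*1e3,v@uy*1e3],2)
print('head',L((194,265),wz+.011),L((376,265),wz+.011))
print('block edge left',L((100,130),.02),L((113,480),.02),'hinge',L((458,150),.0235),L((496,150),.0235))
print('near end lamp c', L((285,212),wz)[0]+30,L((285,314),wz+.016)[0]+20)
print('near edge block z.02/.010',L((250,109),.02),L((250,109),.010),'barrel near end',L((475,119),.0225))
# scene projections of predicted head bottom near far-left corner & row stones
S=cam('scene');row=np.array([.5033-.0003,-.1460])
def w(x,y,z,cn): p=cn+x*ux+y*uy; return [*p,z]
lc=o+0.0011*ux+.0013*uy
pp=proj(S,[w(.030,.012,.028,lc),w(.030,.012,.044,lc),w(0,.012,.028,lc),w(.040,0,.0255,row+.0275*uy)])
print((pp-[330,180]+.5)*600/70)
E
```

```text
head [-24.13 -10.89] [-24.12  13.51]
block edge left [-38.35 -25.4 ] [ 17.8  -25.79] hinge [-36.19  25.96] [-36.19  31.37]
near end lamp c 1.620000000000001 1.0300000000000011
near edge block z.02/.010 [-41.42  -3.71] [-39.39  -3.98] barrel near end [-40.47  28.33]
[[325.2765 241.5657]
 [330.2161 199.3791]
 [406.9055 284.3524]
 [268.493  257.2705]]
```

```bash
python3 - <<'E'
from h import *
s=sense();print(s['time'],s['ee_pos'],abs(s['joint_velocities']).max(),s['contact_force'],s['grip_width']);print(finish_job())
E
```

```text
11.8 [ 0.5025 -0.1472  0.0661] 0.002451583296471162 [-0.3236  0.4886 -1.0872] 0.2251284369701515
the job is handed in; nothing more can be done
None
```

I lifted the grey lamp straight up out of the dock and left the pink look-alike alone. I carried it over the amber screen with about 45 mm to spare and handed the job in still holding it over the open row, `row_right` (time 11.8 s).

**Last checks:**
- **Position:** the window is centred on the stones to within about 1 mm.
- **Alignment:** it is in line with the row to within about 0.5°.
- **Height:** the window is about 8 mm above the black face. That comes from the grip height in the dock and the arm's own reading, and the scene view roughly agreed.
- **Steadiness:** the arm was still and upright with a firm grip. The force readings stayed near zero, with no sign of contact with the tray.
- **Other things:** in the last overview picture, taken just before the final 7 mm lowering, the screen and the visible bystanders were where they started. The flap was still closed over its row after the lowering. The pliers were hidden behind the arm there, but the path stayed well clear of them.

**Disagreements:**
- The wrist camera placed the lamp about 1.1 mm in x and 1.3 mm in y off the tool centre. I therefore placed it by comparing lamp and tray in that camera, shifting it about 2 mm in x and 1 mm in y.
- Across the row, the tray's outer edge disagreed with the stones and hinge by about 0.7 mm. I went with the stones and hinge.

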